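Meter two wooden knobs from the slide-gate feed box

TASK

Two white-painted feed boxes stand on the workshop table; one holds a row of four bare wooden ball knobs, the other blue ones. Pull the yellow handle of the wooden knobs' box to draw its bottom gate partway open so that exactly two wooden knobs roll out into the tray, then push the gate fully shut again so that the other two stay in, and let go. Leave the blue knobs' gate alone.

Things in the scene. Friction and masses are not known exactly. Their poses are not given: they have to be found in the camera images.
- gate (a joint): Bottom gate of the feed box with wooden knobs: m drawn out. 0 = shut against a stop, 0.16 = fully open; starts up to 8 mm ajar, moves with about 3 N, stays where left. It is the floor of four 40 mm chambers, 46 mm apart, and uncovers the one farthest from the handle first: knob 1 drops by 32 mm of opening, knob 2 by 78, knob 3 not before 107. So about 92 mm lets out two; they take 1 s to roll out.
- gate_handle (a point): Grip centre of that gate's yellow upright tab, 158 mm up: 14 mm wide across the slide (y), 24 long (x), top at 180 mm, standing on the gate plate (top at 124 mm). Moves with the gate. +x points to box and tray, gate opens to -x, z up. Box 150 mm high, fixed; its near wall is 38 mm clear of the tab; nothing beside or above the tab. Gate shut, the tray (100 mm wide, sides 45 high) lies 246 to 347 mm in +x.
- ball2_center (a point): Centre of wooden ball knob 2, counted from the chamber farthest from the handle: 30 mm ball, about 12 g, bare wood. It starts in the open-topped box, 139 mm above the table; in the tray its centre is 21 mm above the table. Knob 1 always goes ahead of it.
- ball3_center (a point): Centre of wooden ball knob 3 (same kind), in the next chamber towards the handle. It and knob 4 behind it must stay in the box, centres 139 mm above the table.
- other_gate (a joint): Gate of the other feed box, with blue ball knobs (otherwise the same, same yellow handle): m drawn out. It starts up to 8 mm ajar and is to be left alone. Which box stands left and which right changes.
Things that resemble listed ones, but are neither listed nor needed, are in the scene too. What is shaped like the part that bears ball2_center but red is not meant.

How it is judged:
By the outcome, as a careful person would: the job done as asked, in the order asked, and still so for the second after the job is handed in, with the robot touching nothing.
It also fails if it takes over 35 s, if anything falls off the work surface, if the arm or the gripper's body presses on something with over 40 N, if the wrist force passes 120 N, or if a joint passes its speed limit or range.

ROBOT

A 6-joint arm with a two-finger parallel gripper is mounted at the origin on the work surface. World frame = base frame: x ahead of the robot, y to its left, z up, the work surface at z = 0. Lengths are in m, angles in degrees, forces in N, time in s.
With the tool pointing down it reaches from about 0.35 to 0.875 m from the base axis. Payload 4.2 kg.
Tool frame: the origin (TCP) lies midway between the tips of the shut fingers; the grasp point (between the pads) lies 19 mm behind it; y points along the fingers, z is the direction in which the jaws open and shut, and the axes are right-handed (so a half turn about y gives the same grasp; the last joint's range is limited). The gripper opens to 87 mm and grips with 3 to 60 N. Pads are 19 mm wide; open, the fingers measure 117 mm over their backs; the gripper's body (75 mm by 190 mm) begins 51 mm behind the grasp point.
Start: joints at [84.259, 22.042, 0.453, 0, -68.411, -14.817], TCP at [0.219, 0.585, 0.223] pointing down, gripper open.
Joint ranges: [-179.83, 179.83], [-69.29, 118.12], [-61.27, 80.66], [-181.25, 117.63], [-171.15, -9.14], [-177.46, 177.46]. Speed limits (degrees/s): [159.86, 159.86, 180, 180, 180, 180].

INTERFACE

Orientations are given as [roll, pitch, yaw] about the fixed x, y, z axes, in that order (R = Rz(yaw) Ry(pitch) Rx(roll)).
In Python, from workcell import env gives the robot as it stands. The module is installed in compiled form; this text tells all that it offers. Calls block until the motion is done:
- env.goto(position, orientation): joint-space move of the TCP to a pose.
- env.move_straight(position, rotation=None, rate=0.15, force_limit=None): straight line of the TCP; rotation=None keeps the orientation; rate is the mean speed in m/s. With force_limit (N) it stops when the force on the tool has changed by that much, and returns True; else False.
- env.set_joints(angles): joint-space move.
- env.gripper_to(opening, grasp_force=None): opening from 0.0 (shut) to 1.0 (fully open); grasp_force is the grip in N (None keeps the last); returns when the fingers have stopped.
- env.dwell(seconds).
- env.inverse_kinematics(position, orientation): joint angles nearest the present ones, or None.
- env.read_state(): the state.
- env.grab_frame(name): name is "side" or "top"; returns a dict with "image" (384x512x3 uint8, blue, green, red), "fx", "fy", "cx", "cy" (pixels), "position" and "orientation" of the camera in the world. Camera axes: x right, y up, looking along -z (the intrinsics and any distortion apply to the point x, -y, -z); pixel columns grow to the right and rows downward; lengths in m; the calibration is good to about 2 mm. A picture is of the moment at which its call begins. There is no depth.
A pose or a line that the arm cannot do raises env.Unreachable and nothing moves.
- env.close_job(): hands the job in, once; it reports no verdict.
Trained networks look in a picture, given as the dict that the camera call returned (one of the last four; its "shot" number tells which), for a name from the list of things; names that differ only in an ending like _2 or _b are one class to them, and where a whole thing is asked for, a point or a joint stands for the part that bears it (a point fixed in the world has none). Each returns a list of dicts, best first, with "score" (0 to 1); they miss things now and then, are a little off and sometimes report something else, mostly with a low value. They report only what shows in the picture. A call takes as long as a camera call. They do not tell look-alikes from the thing itself.
- env.search_frame(picture, thing): "xyz" ([x, y, z] in m, in world coordinates, good to about 4 mm: the middle of the surface that is visible of it).
- env.trace(picture, thing): "mask" (384x512 bool, what is visible of it).
The state is a dict: "clock": time; "joint_positions": joint angles; "qvel": joint speeds; "joint_torque": joint torques, N m; "position": TCP position; "tool_rot": TCP orientation; "force": force on the tool from outside, world axes, zero at the start; "wrist_torque": the same for the moment, N m; "opening": opening from 0.0 (shut) to 1.0 (fully open).
Only numpy, scipy, OpenCV 4.12 (cv2) and the standard library are available. Lean on these libraries where they do the work, as an engineer would, in place of code of your own. Each camera call takes 0.05 s, during which the arm holds its last target. There are 200 camera calls.

## Working session

There is one attempt and no reset: what is moved stays moved. The work goes in short steps, each a Python script; the robot and the scene stay as the last script left them, time stands still between calls to the robot, and variables do not carry over. Pictures are saved under pics/ and viewed, about 8 in all and at most 12, crops included, and the job is handed in when it is done.

```bash
mkdir -p pics
cat > h.py <<'E'
from workcell import env
import numpy as np, cv2
def save(n,im): cv2.imwrite(f'pics/{n}.png',im)
E
python3 - <<'E'
from h import *
ims=[]
for c in ("top","side"):
    f=env.grab_frame(c); ims.append(f["image"])
    print(c,{k:np.round(f[k],3) for k in f if k!="image"})
    for t in ("gate_handle","ball2_center","gate"):
        for d in env.search_frame(f,t): print(t,np.round(d["xyz"],3),round(d["score"],2))
save("a",ims[0]); save("b",ims[1])
print(env.read_state())
E
```

```text
top {'fx': np.float64(464.458), 'fy': np.float64(464.458), 'cx': np.float64(256.923), 'cy': np.float64(191.334), 'position': array([ 0.577, -0.038,  1.074]), 'orientation': array([  2.706,   1.357, -90.799]), 'shot': np.int64(1)}
gate_handle [ 0.607 -0.165  0.122] 0.67
ball2_center [ 0.728 -0.2    0.151] 0.56
ball2_center [ 0.708 -0.096  0.028] 0.56
gate [ 0.607 -0.165  0.124] 0.71
side {'fx': np.float64(393.84), 'fy': np.float64(393.84), 'cx': np.float64(253.22), 'cy': np.float64(193.791), 'position': array([0.541, 0.592, 0.578]), 'orientation': array([  53.267,    0.629, -172.161]), 'shot': np.int64(2)}
gate_handle [ 0.568 -0.146  0.127] 0.76
ball2_center [ 0.707 -0.08   0.024] 0.54
ball2_center [ 0.722 -0.195  0.151] 0.48
gate [ 0.57  -0.146  0.126] 0.8
{'clock': 0.4, 'joint_positions': array([ 8.42603732e+01,  2.20504681e+01,  4.41370676e-01, -5.32605635e-03,
       -6.84086625e+01, -1.48138420e+01]), 'qvel': array([ 0.02386373, -0.08851059,  0.10717857,  0.08024887, -0.02151568,
       -0.04449533]), 'joint_torque': array([-6.84042861e-04, -3.89972270e+01,  1.87330520e+01,  4.21822429e+00,
        1.41519555e-02, -7.82572761e-05]), 'position': array([0.21939041, 0.58512379, 0.22236656]), 'tool_rot': array([-8.99815642e+01, -2.46266569e-04,  1.59444571e+02]), 'force': array([ 0.79421855, -0.23605821, -0.7163168 ]), 'wrist_torque': array([ 0.00319706, -0.00361   ,  0.02110701]), 'opening': 1.002025890992575}
```

View pics/a.png

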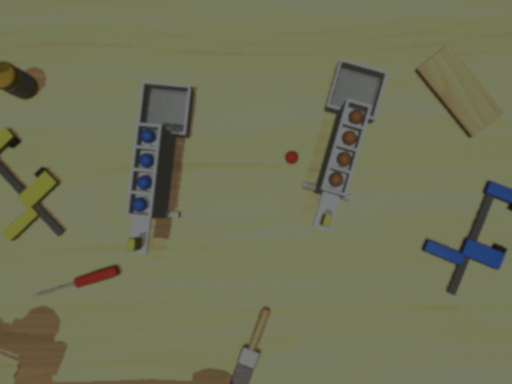

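View pics/b.png

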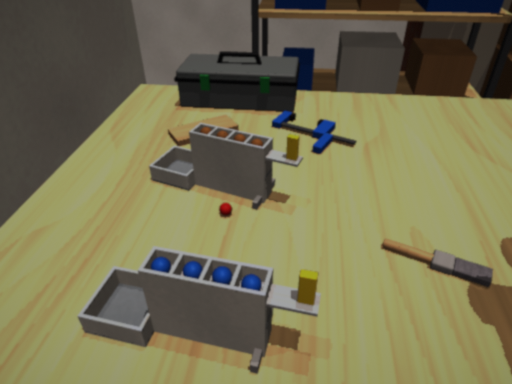

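The top view shows the wooden knobs' box at right, with balls at (356,117), (349,138), (344,159) and (336,180) and the yellow tab at (327,218). The blue knobs' box is at left, with its tab at (135,243). The loose red ball at (291,157) is not meant. Only the right box holds bare-wood knobs, so I'll enlarge and measure it.

```bash
cat >> h.py <<'E'
from scipy.spatial.transform import Rotation as Ro
def ray(f,u,v):
    d=np.array([(u-f["cx"])/f["fx"],-(v-f["cy"])/f["fy"],-1])
    return np.array(f["position"]),Ro.from_euler("xyz",f["orientation"],degrees=True).as_matrix()@d
def onz(f,u,v,z):
    p,d=ray(f,u,v); return p+d*(z-p[2])/d[2]
def proj(f,P):
    q=Ro.from_euler("xyz",f["orientation"],degrees=True).inv().apply(np.array(P)-f["position"])
    return np.array([f["cx"]-f["fx"]*q[0]/q[2],f["cy"]+f["fy"]*q[1]/q[2]])
def blobs(f,lo,hi,box):
    x0,y0,x1,y1=box
    m=cv2.inRange(cv2.cvtColor(f["image"],cv2.COLOR_BGR2HSV),lo,hi)[y0:y1,x0:x1]
    n,_,s,c=cv2.connectedComponentsWithStats(m)
    return [(s[i,4],c[i]+[x0,y0],s[i,:4]+[x0,y0,0,0]) for i in range(1,n) if s[i,4]>12]
E
python3 - <<'E'
from h import *
ft=env.grab_frame("top"); fs=env.grab_frame("side")
hsv=cv2.cvtColor(ft["image"],cv2.COLOR_BGR2HSV)
print("tab",hsv[216:220,326:329].tolist(),"ball",hsv[138,349],"table",hsv[230,300])
print("balls")
for b in blobs(ft,(0,110,30),(19,255,255),(320,100,375,195)): print(b, np.round(onz(ft,*b[1],.139),4))
print("yel")
for b in blobs(ft,(20,170,30),(35,255,255),(312,195,345,235)): print(b,np.round(onz(ft,*b[1],.17),4))
for b in blobs(fs,(18,180,30),(35,255,255),(280,125,308,165)): print(b)
c=[cv2.resize(ft["image"][90:235,300:390],None,fx=4,fy=4,interpolation=2),cv2.resize(fs["image"][110:220,200:310],None,fx=4,fy=4,interpolation=2)]
h=580
save("c",np.hstack([c[0],cv2.copyMakeBorder(c[1],0,h-440,0,0,0)]))
E
```

```text
tab [[[31, 136, 116], [31, 134, 120], [31, 133, 121]], [[31, 135, 117], [31, 135, 121], [31, 135, 121]], [[31, 134, 120], [31, 135, 121], [31, 137, 121]], [[31, 134, 120], [31, 133, 121], [31, 137, 121]]] ball [ 14 147  99] table [ 35  54 122]
balls
(np.int32(120), array([355.89166667, 116.49166667]), array([350, 111,  13,  12])) [ 0.7703 -0.2186  0.139 ]
(np.int32(114), array([349.23684211, 137.51754386]), array([344, 132,  12,  12])) [ 0.7278 -0.2043  0.139 ]
(np.int32(120), array([343.925, 158.725]), array([338, 153,  13,  12])) [ 0.685  -0.1926  0.139 ]
(np.int32(116), array([335.5862069 , 179.02586207]), array([330, 173,  12,  13])) [ 0.6443 -0.175   0.139 ]
yel
(np.int32(232), array([292.29741379, 146.50431034]), array([287, 135,  12,  24]))
```

View pics/c.png

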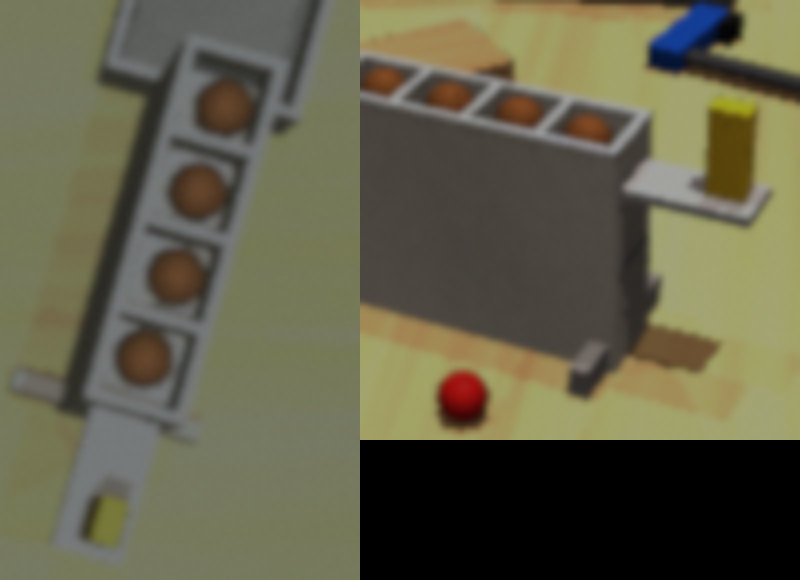

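The crop confirms bare-wood knobs in this box, with the tab's top face at about (327.7,219.5). Next I get the axis from the rim and the tab position, cross-checked in the side view.

Run:
```python
from h import *
f=env.grab_frame("top"); fs=env.grab_frame("side")
P=lambda x,y,z: onz(f,300+(x+.5)/4-.5,90+(y+.5)/4-.5,z)[:2]
for a,b in (((283,68),(186,420)),((188,38),(86,405))):
    d=P(*a,.15)-P(*b,.15); print("rim",np.degrees(np.arctan2(d[1],d[0])),np.linalg.norm(d),P(*a,.15),P(*b,.15))
bl=[b[1] for b in blobs(f,(0,110,30),(19,255,255),(320,100,375,195))]
B=np.array([onz(f,*b,.139)[:2] for b in bl]); d=np.polyfit(B[:,0],B[:,1],1); print("balls",np.degrees(np.arctan(d[0])))
for b in blobs(f,(28,115,90),(33,255,255),(312,200,345,235)): print(b,np.round(onz(f,*b[1],.18),4))
# side: whole tab centre z~.152 ; top face
hs=cv2.cvtColor(fs["image"],cv2.COLOR_BGR2HSV)
print("side top face",[ (b[0],b[1],np.round(onz(fs,*b[1],.18),4)) for b in blobs(fs,(18,150,140),(35,255,255),(280,125,308,165))])
print("side all",[np.round(onz(fs,*b[1],.152),4) for b in blobs(fs,(18,180,30),(35,255,255),(280,125,308,165))])
```

```text
rim -16.615654644751537 0.18276342618043004 [ 0.78736953 -0.24578372] [ 0.61223749 -0.19352248]
rim -16.620350016611752 0.19099686824861187 [ 0.80343919 -0.19891215] [ 0.62042197 -0.14428156]
balls -18.764863954668854
(np.int32(63), array([326.44444444, 219.74603175]), array([323, 215,   8,  11])) [ 0.5635 -0.1499  0.18  ]
side top face [(np.int32(30), array([293.1       , 135.96666667]), array([ 0.5624, -0.1472,  0.18  ]))]
side all [array([ 0.563 , -0.1518,  0.152 ])]
```

All of the measurements agree: tab at (0.563,-0.151), yaw -16.6°, about 5 mm ajar. I'll grip it now.

Run:
```python
from h import *
T=np.array([.5632,-.1508])
s=env.read_state(); p=s["position"]
env.move_straight([p[0],p[1],.30],rate=.3)
for yaw in (-16.6,163.4):
    q=env.inverse_kinematics([*T,.26],[-90,0,yaw]); print(yaw,q)
q=[(y,env.inverse_kinematics([*T,.26],[-90,0,y])) for y in (-16.6,163.4)]
q=[a for a in q if a[1] is not None]
yaw=min(q,key=lambda a:abs(a[1][5]))[0]
env.goto([*T,.26],[-90,0,yaw])
print(env.move_straight([*T,.139],rate=.12,force_limit=12))
print("F",env.read_state()["force"])
env.gripper_to(0,grasp_force=20)
s=env.read_state(); print(s["clock"],s["position"],s["tool_rot"],s["force"],s["opening"]*87)
f=env.grab_frame("side"); save("d",cv2.resize(f["image"][80:230,180:380],None,fx=3,fy=3))
```

```text
-16.6 [ 9.17599649e-01  1.65886770e+01 -2.15316655e+00 -2.54444375e-14
 -7.12581565e+01 -1.07517600e+02]
163.4 [ 9.17599649e-01  1.65886770e+01 -2.15316655e+00  2.54444375e-14
 -7.12581565e+01  7.24824004e+01]
False
F [-0.41170192 -0.59894775  0.07494367]
6.1917 [ 0.56329553 -0.15053625  0.13897967] [-9.00267402e+01  5.54439718e-03  1.63371222e+02] [ 0.74392649  1.21484612 -0.08893965] 13.93418122453015
```

View pics/d.png

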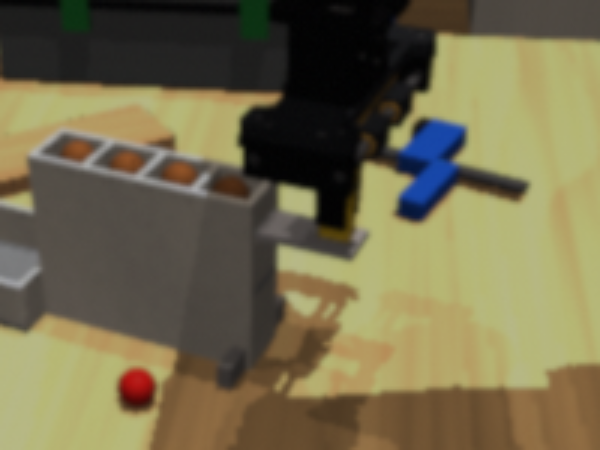

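The tab is gripped: opening 13.9 mm against its 14 mm width, with little side force. Pulling 88 mm (about 92 mm open), waiting, then checking.

Run:
```python
from h import *
u=np.array([np.cos(np.radians(-16.6)),np.sin(np.radians(-16.6)),0])
p=env.read_state()["position"]
env.move_straight(p-.088*u,rate=.06)
s=env.read_state(); print(s["force"],(p-s["position"])@u,s["opening"]*87)
env.dwell(1.5)
ft=env.grab_frame("top");f=env.grab_frame("side")
print(env.read_state()["clock"],env.read_state()["opening"]*87)
for d in env.search_frame(ft,"ball2_center"): print(np.round(d["xyz"],3),d["score"])
save("e",np.hstack([cv2.resize(ft["image"][40:240,290:400],None,fx=2.9,fy=2.9),cv2.resize(f["image"][80:280,130:290],None,fx=2.9,fy=2.9)]))
```

```text
[ 3.02343826  5.62865398 -2.85648986] 0.08903333755029988 14.279073897352278
9.4583 14.253130343541644
[ 0.706 -0.094  0.028] 0.46
```

View pics/e.png

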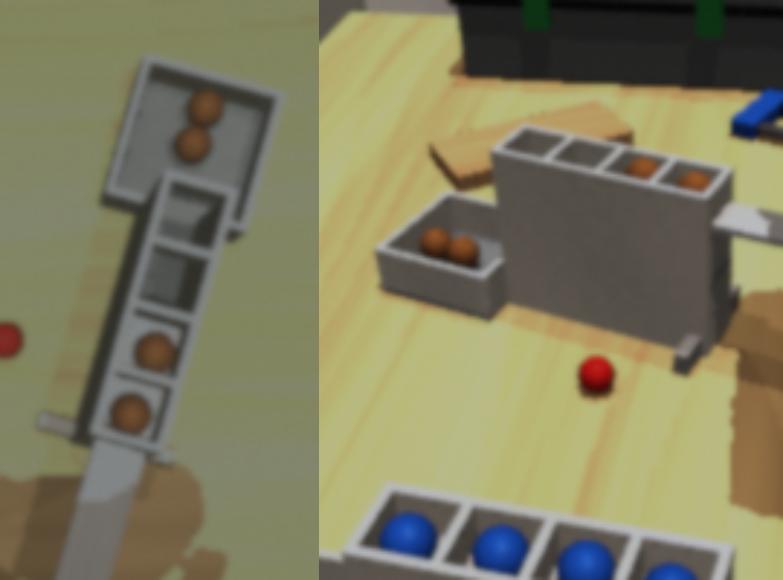

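Two knobs lie in the tray (crop (205,107), (193,144)), and two are still in the box. Pushing the gate shut to the stop, then releasing.

Run:
```python
from h import *
u=np.array([np.cos(np.radians(-16.6)),np.sin(np.radians(-16.6)),0])
env.gripper_to(0,grasp_force=40)
p=env.read_state()["position"]
env.move_straight(p+.078*u,rate=.07)
s=env.read_state();print("F",s["force"]@u,(s["position"]-p)@u)
r=env.move_straight(p+.110*u,rate=.02,force_limit=14)
s=env.read_state();print(r,"F",s["force"]@u,"travel",(s["position"]-p)@u,s["opening"]*87)
g=s["position"]
env.gripper_to(0.5)
s=env.read_state();q=s["position"]
print(q-g,s["force"])
env.move_straight([q[0],q[1],.26],rate=.2)
a=env.read_state()["position"]
env.move_straight(a-.17*u+np.array([0,0,.06]),rate=.3)
env.dwell(.3)
ft=env.grab_frame("top");f=env.grab_frame("side")
print(env.read_state()["clock"])
for b in blobs(f,(18,150,140),(35,255,255),(270,115,308,165)): 
    t=onz(f,*b[1],.18); print(t,"clear",(np.array([.6163,-.1689,.18])-t)@u-.012)
save("f",np.hstack([cv2.resize(ft["image"][40:240,290:400],None,fx=2.9,fy=2.9),cv2.resize(f["image"][80:280,150:310],None,fx=2.9,fy=2.9)]))
```

```text
F -0.7254737154210125 0.07784569884213552
True F -1.730790968456818 travel 0.0952565114034437 13.849245702746673
[-0.00187806 -0.00061422 -0.00098575] [-0.6376628  -0.12264354  0.3232561 ]
14.7
[ 0.56926767 -0.14833376  0.18      ] clear 0.038947678365914326
```

View pics/f.png

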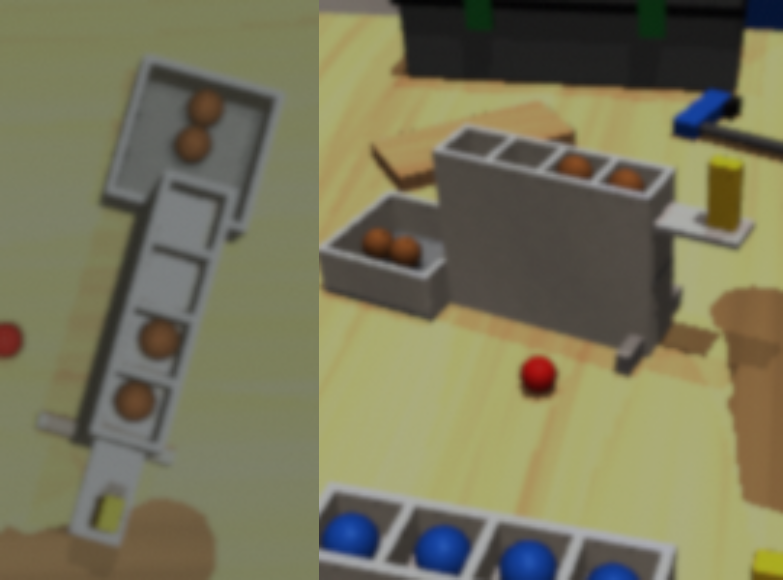

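Two knobs are in, two are out, and the measured clearance is 39 mm (38 = shut). The tool sprang back 2 mm on release, though, so I'll nudge the tab against its stop with shut fingers to make sure.

Run:
```python
from h import *
u=np.array([np.cos(np.radians(-16.6)),np.sin(np.radians(-16.6)),0])
T=np.array([.5692,-.1512,.150])
env.gripper_to(0)
env.move_straight(T-.05*u+[0,0,.1],rate=.25)
env.move_straight(T-.05*u,rate=.2,force_limit=12)
print(env.read_state()["clock"])
env.move_straight(T-.028*u,rate=.06,force_limit=10)
for lim in (2,12):
    r=env.move_straight(T-.008*u,rate=.012,force_limit=lim)
    s=env.read_state();print(lim,r,s["force"]@u,(s["position"]-T)@u)
q=s["position"]
env.move_straight(q-.06*u,rate=.15)
env.move_straight(q-.15*u+[0,0,.13],rate=.25)
env.dwell(.2)
f=env.grab_frame("side");print(env.read_state()["clock"])
for b in blobs(f,(18,150,140),(35,255,255),(270,115,308,165)): 
    t=onz(f,*b[1],.18); print(t,"clear",(np.array([.6163,-.1689,.18])-t)@u-.012)
save("g",f["image"])
```

```text
17.0333
2 True -0.8523601031278129 -0.023305847268839514
12 True -1.2612276697252007 -0.023445841910281307
20.4333
[ 0.56891871 -0.14816987  0.18      ] clear 0.03932891444644819
```

View pics/g.png

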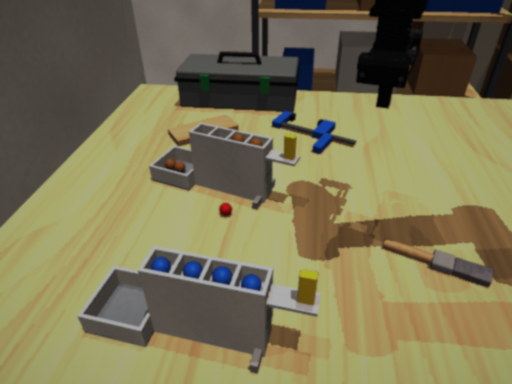

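The nudge met a rigid stop: position changed only 0.1 mm between the 2 N and 12 N limits, so the gate is shut. The arm is clear, so I'm handing in.

```bash
python3 -c "
from h import *
env.close_job()"
```

```text
the job is handed in; nothing more can be done
```

The job is handed in: two wooden knobs are in the tray, the other two are still in their box, and that gate is shut. It took about 20.5 s of the 35 s allowed.

- **Drawing the gate:** I gripped the yellow tab of the wooden knobs' box (opening read 13.9 mm against its 14 mm width). I pulled it about 89 mm, roughly 92–94 mm open, and waited 1.5 s for the two knobs to roll out.
- **Closing it:** I pushed it back 95 mm until the force limit stopped the arm, then let go. The tool sprang back about 2 mm on release, so I nudged the tab again with shut fingers. It did not give, moving about 0.1 mm between the 2 N and 12 N limits.
- **Last checks:**
  - The final picture shows two wooden knobs in each place, the arm clear, and the blue knobs' box as it was at the start.
  - The tab's measured clearance to the box wall was 39.3 mm against 38 mm when shut. It read 38.9 mm before the nudge, so the difference is within picture accuracy.
- **Weak check:** after the pull, the trained network did not report the knobs in the tray, only the loose red ball. I judged the knobs from the pictures.

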